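# Shake dust caps over the drying tray

## Robot

A 6-joint arm with a two-finger parallel gripper is mounted at the origin on a cart in front of the work surface, level with it; the furniture and walls round the work are solid. World frame = base frame: x ahead of the robot, y to its left, z up, the work surface at z = 0. Lengths are in m, angles in rad, forces in N, time in s.
With the tool pointing down it reaches from about 0.325 to 0.875 m from the base axis. Payload 4.4 kg.
Tool frame: the origin (TCP) lies at the very end of the fingers, on their centre line; the grasp point (between the pads) lies 19 mm behind it; z points along the fingers, y is the line along which they close (so a half turn about z gives the same grasp; the last joint's range is limited). The gripper opens to 85 mm and grips with 20 to 120 N. Pads are 22 mm wide; open, the fingers measure 114 mm over their backs; the gripper's body (76 mm by 85 mm) begins 54 mm behind the grasp point. The pads swing forward as they close: fully open they stand 13 mm farther back than shut.
Start: joints at [-1.48, 0.207, 1.542, -0, 1.393, -0.15], TCP at [0.138, -0.558, 0.231] pointing down, gripper open.
Joint ranges: [-2.73, 2.73], [-0.86, 2.22], [0.23, 2.46], [-1.11, 4.25], [0.08, 2.63], [-2.82, 2.82]. Speed limits (rad/s): [2.79, 2.79, 3.14, 3.14, 3.14, 3.14].

## Interface

Orientations are given as a 3x3 rotation matrix whose columns are the frame's x, y, z axes.
In Python, from cell import get_state, imaging, job_done, nets gives the robot as it stands.
- The arm moves only by the shell command python3 -m creep 'ROWS' [FORCE]. ROWS is JSON, a list of rows, each a list of 5 numbers: the shift along the tool's x, y, z in cm, then the turn about the tool's z in rad, then the opening, from 0 (shut) to 1 (fully open). In form: [[dx, dy, dz, turn, claw], ...]. A call has 1 to 5 rows; each row shifts and turns the commanded pose from where the row before left it, along the tool's axes as they then stand; what a row does not reach is not made up. A row lasts 1/10 s, in which the tool goes at most 50 mm and 8.59 degrees, less where a joint would pass 70% of its speed; a pose out of reach is approached as far as the arm can. A call is refused whole if a number of a shift passes 5 or a number of a turn 0.15, either way. A call with a gripper value outside its range is refused whole. The fingers move at their own pace and stop on an object; FORCE is the grip in N (left out, the last holds). Time passes only in rows, so rows that do not move let the fingers close. It gives the time, the measured TCP pose, the force, the opening and the grip force at its end, in the units of the state.
- get_state(): the state, without advancing time (a new reading comes with each control period).
- imaging.camera(name): name is "scene" or "top" or "wrist"; returns a dict with "pixels" (384x512x3 uint8, red, green, blue), "camera_matrix" (3x3 intrinsics, pixels), "D" ([k1, k2, p1, p2, k3] as OpenCV has them; the pictures are not rectified), "world_from_camera" (4x4, takes a point from camera to world coordinates). Camera axes: x right, y down, z forward; pixel columns grow to the right and rows downward; lengths in m; the calibration is good to about 2 mm. A picture is of the moment at which its call begins. There is no depth.
- job_done(): hands the job in; it is judged then, once.
Trained networks look in a picture, given as the dict that the camera call returned (one of the last four; its "shot" number tells which), for a name from the list of things; names that differ only in an ending like _2 or _b are one class to them, and where a whole thing is asked for, a point or a joint stands for the part that bears it (a point fixed in the world has none). Each returns a list of dicts, best first, with "p" (0 to 1); they miss things now and then, are a little off and sometimes report something else, mostly with a low value. They report only what shows in the picture. A call takes as long as a camera call.
- nets.outline_of(target, picture): "pixels" (384x512 bool, what is visible of it) and "box" ([left, top, right, bottom] in pixels, round what is visible of it).
- nets.landmark_of(target, picture): "at" ([column, row] in pixels: a listed point, or the origin of a listed thing).
The state is a dict: "time": time; "joint_positions": joint angles; "joint_velocities": joint speeds; "joint_efforts": joint torques, N m; "eef_pos": TCP position; "tool_rot": TCP orientation; "wrist_force": force on the tool from outside, world axes, zero at the start; "torque": the same for the moment, N m; "opening": opening from 0.0 (shut) to 1.0 (fully open); "grasp_force": force on a finger pad.
Only numpy, scipy, OpenCV 4.12 (cv2) and the standard library are available. Lean on these libraries where they do the work, as an engineer would, in place of code of your own. Each camera call takes 0.05 s, during which the arm holds its last target. There are 200 camera calls.

## Task

Take the orange shaker by its handle and shake its six black dust caps out evenly along the blue tray, so that all six lie in the tray and each of the two green end fields gets at least two of them. Then stand the empty orange shaker upright on the desk beside the tray and let go. Do not touch the caps with the gripper, and leave the empty grey shaker where it is.

Things in the scene. Friction and masses are not known exactly. Their poses are not given: they have to be found in the camera images.
- shaker_grip (a point): Handle centre of the ORANGE shaker, an open plastic scoop 104 x 100 x 112 mm, 0.15 kg, on the desk, six black caps inside. Axes: z up, -x towards its open mouth, at the start to the robot's right. The handle is a bar along y, 12 mm thick (x), 24 high, 100 long, on end posts 90 mm apart; it stands 33 mm clear over the scoop's 55 mm walls. This point is 100 mm above the underside. Grip from above, closing along x.
- shaker_mouth (a point): Middle of the orange shaker's mouth edge (84 mm wide), 52 mm along -x from the handle centre and 73 mm below it. The slippery floor (friction 0.16 to 0.24) rises 4 deg to the mouth in its front 46 mm (three caps), and falls 18 deg to a rear pocket (three caps). Mouth tipped 22 deg down: the front three slide out, the rear three stay; at 40 to 45 deg they follow. Carry it level; tip it sideways.
- spare_grip (a point): Handle centre of the GREY shaker, same shape and size (112 mm high) but empty: a bystander. The orange and grey shakers stand side by side, 130 to 210 mm apart, either one to the left.
- tray: Blue tray fixed to the desk, outside 168 (x) x 288 (y) x 35 (z) mm, inside 160 x 280 mm, floor 4.5 mm above the desk. Origin: centre of its underside, on the desk; its y axis is the long direction, z up. Its floor is white in a 60 mm wide strip across the middle (|y| < 30 mm) and green in the two end fields (|y| from 30 to 140 mm)
- cap_1_c (a point): centre of one of the six black dust caps in the orange shaker, a ribbed disc 22 mm in diameter and 14 mm thick, 15 g; at the start in the front part, near the mouth
- cap_2_c (a point): centre of one of the six black dust caps in the orange shaker, a ribbed disc 22 mm in diameter and 14 mm thick, 15 g; at the start in the front part, near the mouth
- cap_3_c (a point): centre of one of the six black dust caps in the orange shaker, a ribbed disc 22 mm in diameter and 14 mm thick, 15 g; at the start in the front part, near the mouth
- cap_4_c (a point): centre of one of the six black dust caps in the orange shaker, a ribbed disc 22 mm in diameter and 14 mm thick, 15 g; at the start in the rear pocket
- cap_5_c (a point): centre of one of the six black dust caps in the orange shaker, a ribbed disc 22 mm in diameter and 14 mm thick, 15 g; at the start in the rear pocket
- cap_6_c (a point): centre of one of the six black dust caps in the orange shaker, a ribbed disc 22 mm in diameter and 14 mm thick, 15 g; at the start in the rear pocket

How it is judged:
At the end, for the whole second after the job is handed in: All six caps rest in the tray (centres inside its walls, under 34 mm up), at least two centred in each green end field; the orange shaker stands released on the desk, upright within 10 degrees, its handle centre over 190 mm along or 130 mm across from the tray's centre (x of cap_1_c in the frame of tray between -0.08 and 0.08 m and y of cap_1_c in the frame of tray between -0.14 and 0.14 m and height (world z) of each of cap_1_c, cap_2_c, cap_3_c, cap_4_c, cap_5_c, cap_6_c below 0.034 m and x of cap_2_c in the frame of tray between -0.08 and 0.08 m and y of cap_2_c in the frame of tray between -0.14 and 0.14 m and x of cap_3_c in the frame of tray between -0.08 and 0.08 m and y of cap_3_c in the frame of tray between -0.14 and 0.14 m and x of cap_4_c in the frame of tray between -0.08 and 0.08 m and y of cap_4_c in the frame of tray between -0.14 and 0.14 m and x of cap_5_c in the frame of tray between -0.08 and 0.08 m and y of cap_5_c in the frame of tray between -0.14 and 0.14 m and x of cap_6_c in the frame of tray between -0.08 and 0.08 m and y of cap_6_c in the frame of tray between -0.14 and 0.14 m and (y of each of cap_1_c, cap_2_c in the frame of tray above 0.03 m or y of each of cap_1_c, cap_3_c in the frame of tray above 0.03 m or y of each of cap_1_c, cap_4_c in the frame of tray above 0.03 m or y of each of cap_1_c, cap_5_c in the frame of tray above 0.03 m or y of each of cap_1_c, cap_6_c in the frame of tray above 0.03 m or y of each of cap_2_c, cap_3_c in the frame of tray above 0.03 m or y of each of cap_2_c, cap_4_c in the frame of tray above 0.03 m or y of each of cap_2_c, cap_5_c in the frame of tray above 0.03 m or y of each of cap_2_c, cap_6_c in the frame of tray above 0.03 m or y of each of cap_3_c, cap_4_c in the frame of tray above 0.03 m or y of each of cap_3_c, cap_5_c in the frame of tray above 0.03 m or y of each of cap_3_c, cap_6_c in the frame of tray above 0.03 m or y of each of cap_4_c, cap_5_c in the frame of tray above 0.03 m or y of each of cap_4_c, cap_6_c in the frame of tray above 0.03 m or y of each of cap_5_c, cap_6_c in the frame of tray above 0.03 m) and (y of each of cap_1_c, cap_2_c in the frame of tray below -0.03 m or y of each of cap_1_c, cap_3_c in the frame of tray below -0.03 m or y of each of cap_1_c, cap_4_c in the frame of tray below -0.03 m or y of each of cap_1_c, cap_5_c in the frame of tray below -0.03 m or y of each of cap_1_c, cap_6_c in the frame of tray below -0.03 m or y of each of cap_2_c, cap_3_c in the frame of tray below -0.03 m or y of each of cap_2_c, cap_4_c in the frame of tray below -0.03 m or y of each of cap_2_c, cap_5_c in the frame of tray below -0.03 m or y of each of cap_2_c, cap_6_c in the frame of tray below -0.03 m or y of each of cap_3_c, cap_4_c in the frame of tray below -0.03 m or y of each of cap_3_c, cap_5_c in the frame of tray below -0.03 m or y of each of cap_3_c, cap_6_c in the frame of tray below -0.03 m or y of each of cap_4_c, cap_5_c in the frame of tray below -0.03 m or y of each of cap_4_c, cap_6_c in the frame of tray below -0.03 m or y of each of cap_5_c, cap_6_c in the frame of tray below -0.03 m) and height (world z) of shaker_grip between 0.09 and 0.11 m and angle between shaker_grip's own z axis and vertical below 0.17 rad and (x of shaker_grip in the frame of tray above 0.13 m or x of shaker_grip in the frame of tray below -0.13 m or y of shaker_grip in the frame of tray above 0.19 m or y of shaker_grip in the frame of tray below -0.19 m) and linear speed of shaker below 0.03 m/s and linear speed of each of cap_1, cap_2, cap_3, cap_4, cap_5, cap_6 below 0.05 m/s); the robot touches nothing.
It fails at once if the gripper touches a cap (contact force between the fingers and cap_1 above 0.5 N or contact force between the fingers and cap_2 above 0.5 N or contact force between the fingers and cap_3 above 0.5 N or contact force between the fingers and cap_4 above 0.5 N or contact force between the fingers and cap_5 above 0.5 N or contact force between the fingers and cap_6 above 0.5 N).
It fails at once if the grey shaker is moved more than 30 mm (distance of spare_grip from where it was at the start of the episode above 0.03 m).
It also fails if it takes over 53 s, if anything falls off the work surface, if the arm or the gripper's body presses on something with over 40 N, if the wrist force passes 120 N, or if a joint passes its speed limit or range.

## Working session

There is one attempt and no reset: what is moved stays moved. The work goes in short steps, Python scripts to look and compute and a shell command to move; the robot and the scene stay as the last step left them, time stands still between calls to the robot, and variables do not carry over. Pictures are saved under pics/ and viewed, at most 10 in all, crops included, and the job is handed in when it is done.

```bash
mkdir -p pics; ls
cat > h.py <<'E'
import numpy as np, cv2
from cell import get_state, imaging, nets
def ray(pic,uv):
    K=np.array(pic["camera_matrix"]);D=np.array(pic["D"]);T=np.array(pic["world_from_camera"])
    n=cv2.undistortPoints(np.array([[uv]],float),K,D)[0,0]
    return T[:3,3],T[:3,:3]@np.array([n[0],n[1],1])
def at_z(pic,uv,z):
    o,d=ray(pic,uv);return o+d*(z-o[2])/d[2]
E
python3 - <<'E'
from h import *
s=get_state();print({k:np.round(v,3).tolist() for k,v in s.items()})
ims=[]
for c in("scene","top"):
    p=imaging.camera(c);ims.append(p["pixels"])
    for n,z in(("shaker_grip",.1),("spare_grip",.1),("tray",.0045),("shaker_mouth",.027)):
        r=nets.landmark_of(n,p)
        for q in r[:2]:print(c,n,round(q["p"],2),np.round(q["at"]),at_z(p,q["at"],z).round(3))
cv2.imwrite("pics/a.png",cv2.resize(np.hstack(ims),(800,300))[:,:,::-1])
cv2.imwrite("pics/top.png",ims[1][:,:,::-1])
E
```

```text
pics
{'time': 0.0, 'joint_positions': [-1.48, 0.207, 1.543, -0.0, 1.394, -0.15], 'joint_velocities': [0.001, 0.0, 0.001, 0.001, 0.0, 0.001], 'joint_efforts': [0.001, -38.303, -29.159, -0.0, 0.011, -0.0], 'eef_pos': [0.138, -0.557, 0.23], 'tool_rot': [[0.971, 0.239, -0.0], [0.239, -0.971, 0.002], [0.0, -0.002, -1.0]], 'wrist_force': [0.857, 1.039, -0.657], 'torque': [0.003, 0.016, 0.003], 'grasp_force': 0.0, 'opening': 1.002}
scene shaker_grip 0.76 [165. 233.] [0.473 0.394 0.1  ]
scene spare_grip 0.72 [230. 199.] [0.505 0.234 0.1  ]
scene tray 0.28 [181. 257.] [0.462 0.376 0.004]
scene shaker_mouth 0.76 [185. 247.] [0.469 0.36  0.027]
top shaker_grip 0.86 [169. 202.] [0.479 0.403 0.1  ]
top spare_grip 0.95 [237. 186.] [0.515 0.232 0.1  ]
top tray 0.95 [340. 172.] [ 0.559 -0.053  0.004]
top shaker_mouth 0.94 [190. 212.] [0.457 0.362 0.027]
```

```bash
python3 -m creep --help 2>&1 | head -20
```

```text
invalid input: not JSON, or not a number
```

View pics/a.png

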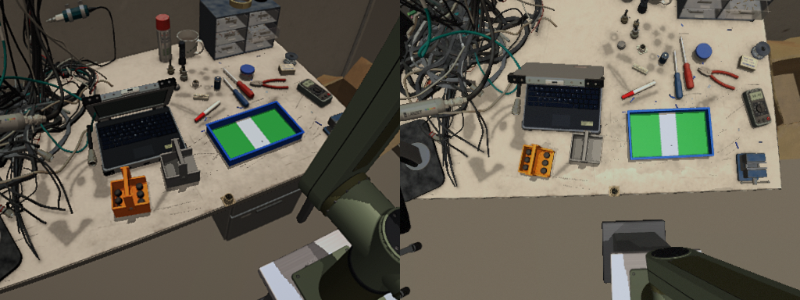

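View pics/top.png

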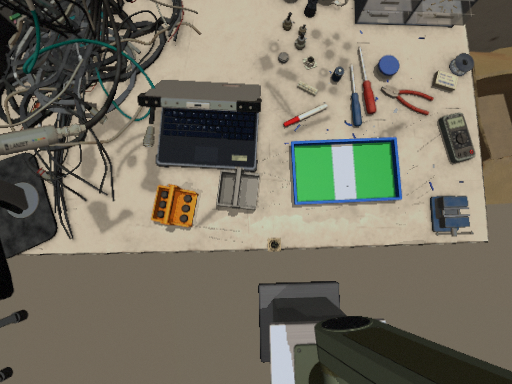

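The scene is clear: the orange shaker (169,202) is at the left with its mouth to image right. The grey one is at (237,186) and the tray at about (345,172). I'll square the tool to the world axes and travel over.

```bash
python3 -m creep '[[0,0,0,0.12,1],[0,0,0,0.121,1],[5,0,0,0,1],[5,0,0,0,1],[5,0,0,0,1]]'
python3 - <<'E'
from h import *
s=get_state();print(np.round(s["eef_pos"],3),np.round(s["joint_velocities"],2))
E
python3 -m creep '[[5,0,0,0,1],[5,0,0,0,1],[4,0,0,0,1],[0,-5,0,0,1],[0,-5,0,0,1]]'
python3 -m creep '[[0,-5,0,0,1],[0,-5,0,0,1],[0,-5,0,0,1],[0,-5,0,0,1],[0,-5,0,0,1]]'
python3 -m creep '[[0,-5,0,0,1],[0,-5,0,0,1],[0,-5,0,0,1],[0,-5,0,0,1],[0,-5,0,0,1]]'
python3 -m creep '[[0,-5,0,0,1],[0,-5,0,0,1],[0,-5,0,0,1],[0,-5,0,0,1],[0,-5,0,0,1]]'
python3 - <<'E'
from h import *
p=imaging.camera("top")
r=nets.outline_of("tray",p)[0];print(r["p"])
c,_=cv2.findContours(r["pixels"].astype(np.uint8),0,2);c=max(c,key=cv2.contourArea)[:,0].astype(float)
W=np.array([at_z(p,q,.035)[:2] for q in c],np.float32)
print("tray",cv2.minAreaRect(W), cv2.boxPoints(cv2.minAreaRect(W)).round(3).tolist())
w=imaging.camera("wrist");cv2.imwrite("pics/w1.png",w["pixels"][:,:,::-1])
for n,z in(("shaker_grip",.1),("shaker_mouth",.027),("spare_grip",.1)):
    for q in nets.landmark_of(n,w)[:2]:print(n,round(q["p"],2),np.round(q["at"]),at_z(w,q["at"],z).round(3))
s=get_state();print(s["time"],np.round(s["eef_pos"],3),np.round(s["tool_rot"],3).tolist())
E
```

```text
time: 1.0
eef_pos: [0.2888, -0.5583, 0.2316]
tool_rot: [[1.0, -0.001, 0.0], [-0.001, -1.0, -0.001], [0.0, 0.001, -1.0]]
wrist_force: [-0.1, -0.5, 0.5]
opening: 0.999
grasp_force: 0.0
[ 0.289 -0.558  0.232] [ 0.79  0.45 -0.58 -0.    0.12  0.77]
time: 1.5
eef_pos: [0.4288, -0.4572, 0.2276]
tool_rot: [[1.0, 0.001, -0.003], [0.001, -1.0, 0.004], [-0.003, -0.004, -1.0]]
wrist_force: [-0.2, 0.5, 1.0]
opening: 1.001
grasp_force: 0.0
time: 2.0
eef_pos: [0.4271, -0.2061, 0.2314]
tool_rot: [[1.0, 0.0, 0.001], [0.0, -1.0, -0.0], [0.001, 0.0, -1.0]]
wrist_force: [1.8, 0.1, -0.6]
opening: 1.0
grasp_force: 0.0
time: 2.5
eef_pos: [0.427, 0.0439, 0.2318]
tool_rot: [[1.0, 0.0, 0.002], [0.0, -1.0, -0.0], [0.002, 0.0, -1.0]]
wrist_force: [0.8, 0.8, 0.2]
opening: 1.0
grasp_force: 0.0
time: 3.0
eef_pos: [0.4267, 0.2942, 0.2317]
tool_rot: [[1.0, 0.001, 0.001], [0.001, -1.0, 0.0], [0.001, -0.0, -1.0]]
wrist_force: [1.1, -0.5, -0.2]
opening: 0.996
grasp_force: 0.0
0.79
tray ((0.5591392517089844, -0.06170852482318878), (0.17514732480049133, 0.29613950848579407), 1.0947221517562866) [[0.4690000116825104, 0.08500000089406967], [0.4740000069141388, -0.210999995470047], [0.6499999761581421, -0.20800000429153442], [0.6439999938011169, 0.08799999952316284]]
shaker_grip 0.71 [117. 122.] [0.474 0.403 0.1  ]
shaker_grip 0.67 [174.  92.] [0.496 0.356 0.1  ]
shaker_mouth 0.61 [195. 121.] [0.467 0.352 0.027]
spare_grip 0.62 [337.  70.] [0.514 0.232 0.1  ]
3.3 [0.427 0.291 0.231] [[1.0, 0.0, -0.0], [0.0, -1.0, -0.001], [-0.0, 0.001, -1.0]]
```

View pics/w1.png

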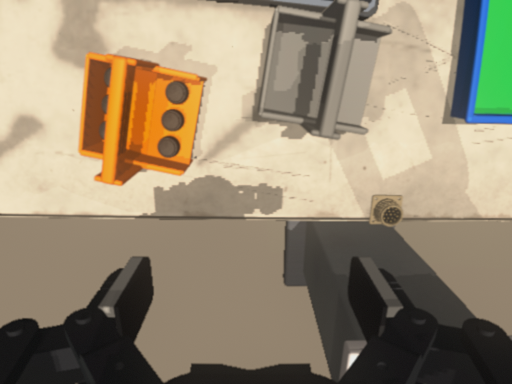

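The wrist picture shows the orange handle bar running from (125,56) to (112,182), with three caps in the front at about x=172. The grey shaker is well clear at (337,70).

```bash
python3 - <<'E'
from h import *
w=imaging.camera("wrist")
def d(a,b,z):
    A=at_z(w,a,z);B=at_z(w,b,z);v=(A-B);print((A+B)[:2]/2,np.linalg.norm(v),np.degrees(np.arctan2(v[1],v[0])))
d((125,57),(113,182),.112); d((205,78),(190,174),.055);d((137,58),(125,178),.112)
E
python3 -m creep '[[0,-5,0,0.1,1],[0,-5,0,0.1,1]]'
```

```text
[0.47663012 0.38977038] 0.09554652700348122 -11.729130547994874
[0.46470423 0.33878377] 0.08933542409839439 -11.436519789129735
[0.47782058 0.38035207] 0.09120274862616698 -11.380836432286424
time: 3.55
eef_pos: [0.4329, 0.3901, 0.2318]
tool_rot: [[0.978, -0.208, 0.0], [-0.208, -0.978, -0.0], [0.0, 0.0, -1.0]]
wrist_force: [1.3, -0.1, 0.8]
opening: 0.997
grasp_force: 0.0
```

```bash
python3 -m creep '[[4.2,-1.6,0,0,1],[0,0,4,0,1],[0,0,0,0,1]]'
python3 - <<'E'
from h import *
for c in("wrist","top","scene"):
    w=imaging.camera(c)
    for q in nets.landmark_of("shaker_grip",w)[:2]:print(c,round(q["p"],2),np.round(q["at"]),at_z(w,q["at"],.1).round(3))
    if c=="wrist":cv2.imwrite("pics/w2.png",w["pixels"][:,:,::-1])
s=get_state();print(s["time"],np.round(s["eef_pos"],3))
E
```

```text
time: 3.85
eef_pos: [0.4745, 0.3956, 0.1858]
tool_rot: [[0.98, -0.201, -0.009], [-0.201, -0.98, -0.006], [-0.008, 0.008, -1.0]]
wrist_force: [-1.4, -1.4, -1.3]
opening: 0.996
grasp_force: 0.0
wrist 0.65 [236. 198.] [0.476 0.404 0.1  ]
top 0.97 [168. 203.] [0.477 0.404 0.1  ]
top 0.41 [345. 172.] [ 0.543 -0.043  0.1  ]
scene 0.66 [164. 235.] [0.47  0.399 0.1  ]
4.15 [0.477 0.399 0.194]
```

View pics/w2.png

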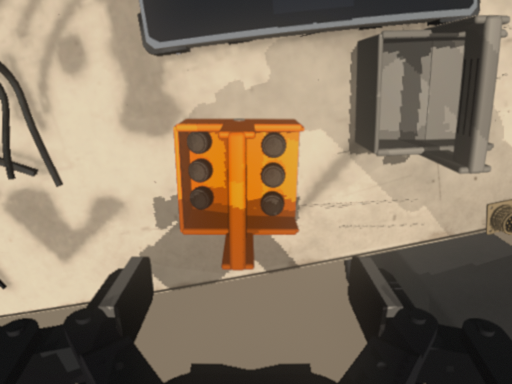

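The tool is aligned with the handle, whose bar is at column 237. The caps sit in rows at columns 200 (rear) and 273 (front). Now I'll descend and grip.

```bash
python3 -m creep '[[0,-0.4,3,0,1],[0,0,3,0,1],[0,0,3,0,1],[0,0,2.2,0,1],[0,0,0,0,0.6]]' 60
python3 -m creep '[[0,0,0,0,0.3],[0,0,0,0,0],[0,0,0,0,0],[0,0,0,0,0],[0,0,0,0,0]]' 60
python3 -m creep '[[0,0,0,0,0],[0,0,0,0,0],[0,0,0,0,0]]' 60
```

```text
time: 4.65
eef_pos: [0.4747, 0.4015, 0.0767]
tool_rot: [[0.98, -0.198, -0.005], [-0.198, -0.98, -0.003], [-0.004, 0.004, -1.0]]
wrist_force: [0.2, 0.3, -1.0]
opening: 0.858
grasp_force: 0.0
time: 5.15
eef_pos: [0.4782, 0.4038, 0.0811]
tool_rot: [[0.98, -0.198, 0.003], [-0.198, -0.98, 0.002], [0.002, -0.002, -1.0]]
wrist_force: [0.1, 1.2, 4.2]
opening: 0.131
grasp_force: 59.4
time: 5.45
eef_pos: [0.4782, 0.4038, 0.0811]
tool_rot: [[0.98, -0.198, 0.003], [-0.198, -0.98, 0.002], [0.002, -0.002, -1.0]]
wrist_force: [-1.9, 0.9, 6.5]
opening: 0.131
grasp_force: 59.7
```

```bash
python3 -m creep '[[0,0,-0.5,0,0],[0,0,-1,-0.02,0],[0,0,-1.5,-0.02,0],[0,0,-2,-0.03,0],[0,0,-2,-0.03,0]]' 60
python3 -m creep '[[0,0,-2,-0.03,0],[0,0,-1.7,-0.03,0],[0,0,-1.3,-0.03,0],[0,0,-0.8,-0.02,0],[0,0,-0.4,-0.006,0]]'
python3 -m creep '[[0,0.5,0,0,0],[0,1,0,0,0],[0.3,1.5,0,0,0],[0.4,2,0,0,0],[0.5,2.5,0,0,0]]'
python3 -m creep '[[0.5,3,0,0,0],[0.5,3.5,0,0,0],[0.5,3.5,0,0,0],[0.5,3.5,0,0,0],[0.5,3.5,0,0,0]]'
python3 -m creep '[[0.5,3.5,0,0,0],[0.5,3.5,0,0,0],[0.5,3.5,0,0,0],[0.5,3.5,0,0,0],[0.5,3.5,0,0,0]]'
python3 -m creep '[[0.5,3,0,0,0],[0.5,2.5,0,0,0],[0.4,2.5,0,0,0],[0.3,2,0,0,0],[0.2,1.5,0,0,0]]'
python3 -m creep '[[0,1,0,0,0],[0,0.5,0,0,0],[0,0,0,0,0]]'
python3 - <<'E'
from h import *
w=imaging.camera("wrist");t=imaging.camera("top")
cv2.imwrite("pics/b.png",cv2.resize(np.hstack([w["pixels"],t["pixels"]])[:,:,::-1],(800,300)))
for q in nets.landmark_of("tray",t)[:2]:print("tray",q["p"],at_z(t,q["at"],.0045))
s=get_state();print(s["time"],np.round(s["eef_pos"],3))
E
```

```text
time: 5.95
eef_pos: [0.4768, 0.4028, 0.1504]
tool_rot: [[0.995, -0.097, -0.0], [-0.097, -0.995, -0.0], [-0.0, 0.0, -1.0]]
wrist_force: [1.1, -0.1, -2.0]
opening: 0.131
grasp_force: 58.5
time: 6.45
eef_pos: [0.4773, 0.4031, 0.2124]
tool_rot: [[1.0, 0.018, 0.001], [0.018, -1.0, 0.001], [0.001, -0.001, -1.0]]
wrist_force: [-0.7, 1.2, -2.8]
opening: 0.132
grasp_force: 58.5
time: 6.95
eef_pos: [0.4899, 0.3266, 0.2104]
tool_rot: [[1.0, 0.017, -0.001], [0.017, -1.0, -0.001], [-0.001, 0.001, -1.0]]
wrist_force: [0.7, -0.0, -1.9]
opening: 0.131
grasp_force: 58.5
time: 7.45
eef_pos: [0.5175, 0.1559, 0.2106]
tool_rot: [[1.0, 0.016, -0.001], [0.016, -1.0, -0.001], [-0.001, 0.001, -1.0]]
wrist_force: [0.6, -0.3, -3.0]
opening: 0.127
grasp_force: 58.5
time: 7.95
eef_pos: [0.5451, -0.0185, 0.2107]
tool_rot: [[1.0, 0.016, -0.001], [0.016, -1.0, -0.0], [-0.001, 0.0, -1.0]]
wrist_force: [0.5, -0.3, -2.7]
opening: 0.129
grasp_force: 58.5
time: 8.45
eef_pos: [0.566, -0.1329, 0.2105]
tool_rot: [[1.0, 0.015, -0.001], [0.015, -1.0, -0.0], [-0.001, 0.0, -1.0]]
wrist_force: [0.0, -0.5, -2.8]
opening: 0.131
grasp_force: 58.5
time: 8.75
eef_pos: [0.5669, -0.1458, 0.2111]
tool_rot: [[1.0, 0.016, -0.0], [0.016, -1.0, 0.0], [-0.0, -0.0, -1.0]]
wrist_force: [-0.1, -0.2, -3.0]
opening: 0.13
grasp_force: 58.5
tray 0.68 [ 0.56193004 -0.06109308  0.0045    ]
tray 0.45 [ 0.62156346 -0.15590135  0.0045    ]
8.9 [ 0.567 -0.145  0.211]
```

View pics/b.png

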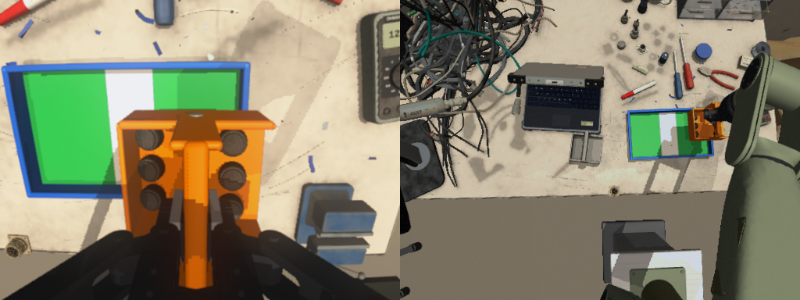

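All caps are still in place: rear at wrist columns 150 and front at 232 in the half picture. The mouth is over the tray's right end. I'll check the tray's centre using the white strip and the back corners.

```bash
python3 - <<'E'
from h import *
w=imaging.camera("wrist")
for px,z in(((3,63),.035),((249,64),.035),((106,71),.0045),((154,71),.0045)):
    print(at_z(w,np.array(px)*1.28,z).round(3))
E
python3 -m creep '[[0,0,0.5,0,0],[0,0,1,0,0],[0,0,1.5,0,0],[0,0,1.5,0,0],[0,0,1.5,0,0]]'
python3 -m creep '[[-0.3,0,1,0,0],[-0.2,0,0.7,0,0],[0,0,0.3,0,0],[0,0,0,0,0]]'
```

```text
[0.647 0.083 0.035]
[ 0.646 -0.205  0.035]
[ 0.636 -0.032  0.005]
[ 0.636 -0.092  0.005]
time: 9.45
eef_pos: [0.5665, -0.1452, 0.149]
tool_rot: [[1.0, 0.017, -0.002], [0.017, -1.0, 0.001], [-0.002, -0.001, -1.0]]
wrist_force: [-0.2, 1.3, -2.4]
opening: 0.128
grasp_force: 58.5
time: 9.85
eef_pos: [0.5621, -0.1457, 0.131]
tool_rot: [[1.0, 0.017, -0.0], [0.017, -1.0, 0.0], [-0.0, -0.0, -1.0]]
wrist_force: [-0.9, -0.2, -2.3]
opening: 0.133
grasp_force: 58.5
```

```bash
python3 -m creep '[[0,-5,0,0,0],[0,-5,0,0,0],[0,-3,0,0,0],[0,-1.5,0,0,0],[0,0,0,0,0]]'
python3 - <<'E'
from h import *
w=imaging.camera("wrist");t=imaging.camera("top")
cv2.imwrite("pics/c.png",cv2.resize(np.hstack([w["pixels"],t["pixels"]])[:,:,::-1],(800,300)))
for q in nets.landmark_of("cap_1_c",t)[:7]:print("cap",round(q["p"],2),np.round(q["at"]),at_z(t,q["at"],.0115).round(3))
E
```

```text
time: 10.35
eef_pos: [0.5605, 0.0009, 0.1322]
tool_rot: [[1.0, 0.02, 0.002], [0.02, -1.0, -0.0], [0.002, 0.0, -1.0]]
wrist_force: [0.3, -0.3, -2.6]
opening: 0.129
grasp_force: 59.1
```

View pics/c.png

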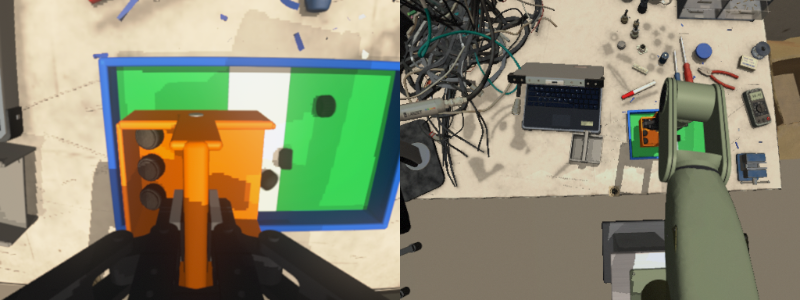

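The front three came out: one is in the far green at (324,105), and two are near the white strip at (283,158) and (268,180). The rear three are still inside. I'll let the caps settle and measure them.

```bash
python3 -m creep '[[0,-1,0,0,0],[0,-2,0,0,0],[0,-2,0,0,0],[0,-1,0,0,0],[0,0,0,0,0]]'
cat > caps.py <<'E'
from h import *
import sys
w=imaging.camera("wrist")
cv2.imwrite("pics/%s.png"%sys.argv[1],w["pixels"][:,:,::-1])
for q in nets.landmark_of("cap_1_c",w)[:8]:
    P=at_z(w,q["at"],.0115);print("cap",round(q["p"],2),np.round(q["at"]),P.round(3),"tray xy",round(P[0]-.563,3),round(P[1]+.0615,3))
E
python3 caps.py d
```

```text
time: 11.0
eef_pos: [0.5588, 0.0599, 0.1312]
tool_rot: [[1.0, 0.018, -0.0], [0.018, -1.0, 0.0], [-0.0, -0.0, -1.0]]
wrist_force: [0.4, -0.3, -2.2]
opening: 0.13
grasp_force: 59.1
cap 0.91 [491. 135.] [ 0.603 -0.13   0.012] tray xy 0.04 -0.068
cap 0.44 [395. 220.] [ 0.53  -0.061  0.012] tray xy -0.033 0.0
```

View pics/d.png

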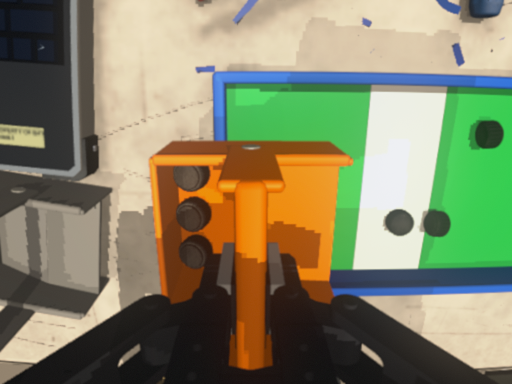

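Two caps sit at the white strip, one inside it and one on its edge. I'll push them into the far field with the shaker's front (the gripper stays clear): lower it into the free near half and push slowly.

```bash
python3 -m creep '[[0.4,1,0,0,0],[0,1.5,0,0,0],[0,1,0,0,0],[0,0.6,0,0,0],[0,0,0.5,0,0]]'
python3 -m creep '[[0,0,1,0,0],[0,0,1,0,0],[0,0,0.8,0,0],[0,0,0.5,0,0],[0,0,0.3,0,0]]'
python3 -m creep '[[0,0.3,0,0,0],[0,0.6,0,0,0],[0,0.8,0,0,0],[0,0.9,0,0,0],[0,0.9,0,0,0]]'
python3 -m creep '[[0,0.9,0,0,0],[0,0.9,0,0,0],[0,0.8,0,0,0],[0,0.5,0,0,0],[0,0.4,0,0,0]]'
python3 caps.py e
```

```text
time: 11.6
eef_pos: [0.5643, 0.0167, 0.1269]
tool_rot: [[1.0, 0.014, 0.002], [0.014, -1.0, -0.0], [0.002, 0.0, -1.0]]
wrist_force: [-0.5, -0.6, -2.0]
opening: 0.132
grasp_force: 59.1
time: 12.1
eef_pos: [0.5629, 0.0188, 0.0891]
tool_rot: [[1.0, 0.017, -0.002], [0.017, -1.0, 0.0], [-0.002, -0.0, -1.0]]
wrist_force: [0.7, 0.4, -3.2]
opening: 0.128
grasp_force: 59.1
time: 12.6
eef_pos: [0.5643, -0.0177, 0.0907]
tool_rot: [[1.0, 0.016, 0.001], [0.016, -1.0, -0.0], [0.001, 0.0, -1.0]]
wrist_force: [-0.1, -0.4, -3.0]
opening: 0.13
grasp_force: 59.1
time: 13.1
eef_pos: [0.5647, -0.0521, 0.0903]
tool_rot: [[1.0, 0.016, 0.0], [0.016, -1.0, 0.0], [0.0, -0.0, -1.0]]
wrist_force: [0.8, -0.6, -2.0]
opening: 0.134
grasp_force: 59.1
cap 0.57 [367. 147.] [ 0.604 -0.128  0.012] tray xy 0.041 -0.067
```

View pics/e.png

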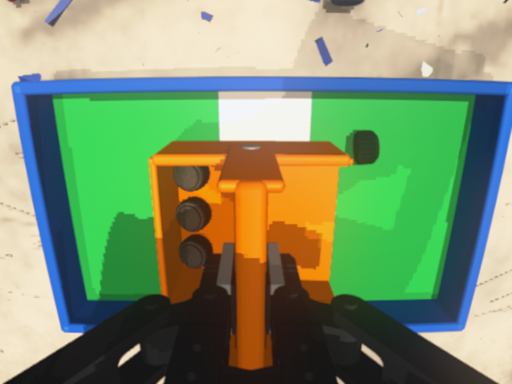

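The far cap stays at (367,147), and the other two are hidden under the shaker's overhanging lip. I'll push 4 cm further, back off, lift and look.

```bash
python3 -m creep '[[0,0.6,0,0,0],[0,0.8,0,0,0],[0,0.8,0,0,0],[0,0.8,0,0,0],[0,0.6,0,0,0]]'
python3 -m creep '[[0,0.4,0,0,0],[0,-0.3,0,0,0],[0,-0.5,-0.3,0,0],[0,-0.5,-0.8,0,0],[0,-0.5,-1,0,0]]'
python3 -m creep '[[0,-1,-1,0,0],[0,-2,-0.6,0,0],[0,-2.5,-0.3,0,0],[0,-2.5,0,0,0],[0,-2,0,0,0]]'
python3 -m creep '[[0,-1.5,0,0,0],[0,-1,0,0,0],[0,-0.5,0,0,0],[0,0,0,0,0]]'
python3 caps.py f
```

```text
time: 13.7
eef_pos: [0.5653, -0.0886, 0.0903]
tool_rot: [[1.0, 0.016, 0.0], [0.016, -1.0, -0.0], [0.0, 0.0, -1.0]]
wrist_force: [0.3, 0.1, -2.1]
opening: 0.13
grasp_force: 59.1
time: 14.2
eef_pos: [0.5647, -0.0726, 0.1116]
tool_rot: [[1.0, 0.017, -0.001], [0.017, -1.0, 0.0], [-0.001, -0.0, -1.0]]
wrist_force: [0.0, 0.4, -2.1]
opening: 0.13
grasp_force: 59.1
time: 14.7
eef_pos: [0.5637, 0.0286, 0.1318]
tool_rot: [[1.0, 0.018, 0.002], [0.018, -1.0, 0.0], [0.002, -0.0, -1.0]]
wrist_force: [-0.3, -0.2, -3.0]
opening: 0.133
grasp_force: 59.1
time: 15.1
eef_pos: [0.5629, 0.0568, 0.1304]
tool_rot: [[1.0, 0.018, 0.0], [0.018, -1.0, -0.0], [0.0, 0.0, -1.0]]
wrist_force: [-0.3, -0.5, -2.0]
opening: 0.132
grasp_force: 59.1
```

View pics/f.png

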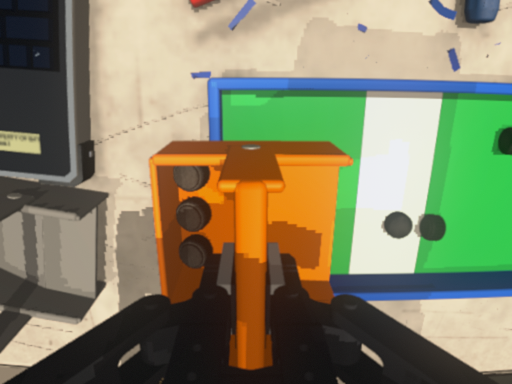

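The two caps at (398,225) and (432,227) did not move, because the scoop's floor passes over them. The side walls should reach lower, so I'll turn the shaker 90° and push with a side wall.

```bash
python3 -m creep '[[0,0,0,-0.06,0],[0,0,0,-0.1,0],[0,0,0,-0.12,0],[0,0,0,-0.12,0],[0,0,0,-0.12,0]]'
python3 -m creep '[[0,0,0,-0.12,0],[0,0,0,-0.12,0],[0,0,0,-0.12,0],[0,0,0,-0.12,0],[0,0,0,-0.12,0]]'
python3 -m creep '[[0,0,0,-0.12,0],[0,0,0,-0.12,0],[0,0,0,-0.12,0],[0,0,0,-0.07,0],[0,0,0,-0.021,0]]'
python3 -m creep '[[-0.6,0,0,0,0],[-1.2,0,0,0,0],[-1.2,0,0.2,0,0],[-0.8,0,0.7,0,0],[0,0,1,0,0]]'
python3 -m creep '[[0,0,1,0,0],[0,0,0.7,0,0],[0,0,0.4,0,0],[0,0,0.2,0,0],[0,0,0,0,0]]'
python3 caps.py g
```

```text
time: 15.7
eef_pos: [0.563, 0.0553, 0.1302]
tool_rot: [[0.858, 0.514, -0.0], [0.514, -0.858, -0.0], [-0.0, 0.0, -1.0]]
wrist_force: [0.2, -1.1, -2.3]
opening: 0.13
grasp_force: 59.1
time: 16.2
eef_pos: [0.563, 0.0553, 0.1302]
tool_rot: [[0.417, 0.909, -0.0], [0.909, -0.417, -0.0], [-0.0, -0.0, -1.0]]
wrist_force: [-0.0, -0.2, -3.4]
opening: 0.132
grasp_force: 59.1
time: 16.7
eef_pos: [0.563, 0.0554, 0.1302]
tool_rot: [[-0.016, 1.0, -0.0], [1.0, 0.016, -0.0], [-0.0, -0.0, -1.0]]
wrist_force: [-0.1, -0.5, -2.4]
opening: 0.125
grasp_force: 59.1
time: 17.2
eef_pos: [0.5641, 0.0166, 0.1112]
tool_rot: [[-0.014, 1.0, 0.001], [1.0, 0.014, -0.0], [-0.0, 0.001, -1.0]]
wrist_force: [-0.4, 1.4, -1.4]
opening: 0.128
grasp_force: 59.1
time: 17.7
eef_pos: [0.5634, 0.0187, 0.088]
tool_rot: [[-0.018, 1.0, -0.0], [1.0, 0.018, 0.0], [0.0, -0.0, -1.0]]
wrist_force: [0.6, 0.0, -2.6]
opening: 0.131
grasp_force: 59.1
```

View pics/g.png

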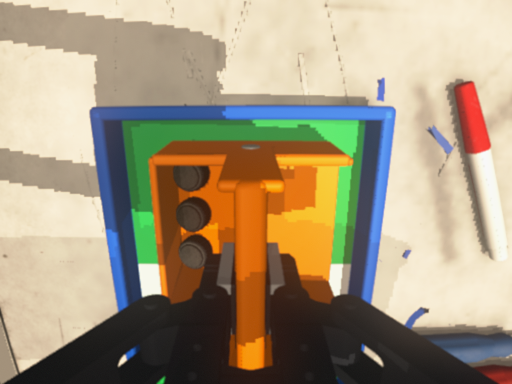

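The picture shows the shaker seated squarely in the tray's near half, rear caps still inside at column 190. That was the last picture I can view, so from here I rely on numbers. Pushing now.

```bash
python3 -m creep '[[-0.3,0,0,0,0],[-0.6,0,0,0,0],[-0.8,0,0,0,0],[-0.9,0,0,0,0],[-0.9,0,0,0,0]]'
python3 -m creep '[[-0.9,0,0,0,0],[-0.9,0,0,0,0],[-0.8,0,0,0,0],[-0.7,0,0,0,0],[-0.4,0,0,0,0]]'
python3 -m creep '[[-0.3,0,0,0,0],[0,0,0,0,0],[0.3,0,0,0,0],[0.6,0,-0.3,0,0],[1,0,-1,0,0]]'
python3 -m creep '[[1.5,0,-1.2,0,0],[2,0,-1,0,0],[2,0,-0.5,0,0],[1.5,0,-0.3,0,0],[1,0,0,0,0]]'
python3 -m creep '[[1,0,0,0.08,0],[0.5,0,0,0.12,0],[0,0,0,0.12,0],[0,0,0,0.12,0],[0,0,0,0.12,0]]'
python3 -m creep '[[0,0,0,0.12,0],[0,0,0,0.12,0],[0,0,0,0.12,0],[0,0,0,0.12,0],[0,0,0,0.12,0]]'
python3 -m creep '[[0,0,0,0.12,0],[0,0,0,0.12,0],[0,0,0,0.12,0],[0,0,0,0.05,0],[0,0,0,0,0]]'
cat > caps2.py <<'E'
from h import *
for c in("wrist","top"):
    p=imaging.camera(c);px=p["pixels"]
    T=np.linalg.inv(np.array(p["world_from_camera"]))
    # rectify tray floor to 1 px/mm at cap-centre height
    g=np.array([[x,y] for x in range(-78,79) for y in range(-138,139)])/1000.
    a=np.deg2rad(1.);W=np.c_[.563+g[:,0]*np.cos(a)-g[:,1]*np.sin(a),-.0615+g[:,0]*np.sin(a)+g[:,1]*np.cos(a),np.full(len(g),.0115)]
    R=T[:3,:3];uv,_=cv2.projectPoints(W,cv2.Rodrigues(R)[0],T[:3,3],np.array(p["camera_matrix"]),np.array(p["D"]))
    u=uv[:,0].astype(np.float32).reshape(157,277,2)
    im=cv2.remap(px,u[...,0],u[...,1],cv2.INTER_LINEAR,borderValue=(255,0,0))
    m=(im.max(2)<75).astype(np.uint8)
    n,_,st,ce=cv2.connectedComponentsWithStats(m)
    for i in range(1,n):
        if st[i,4]>120:print(c,"blob area",st[i,4],"wh",st[i,3],st[i,2],"tray x,y mm",round(ce[i,1]-78),round(ce[i,0]-138))
    for q in nets.landmark_of("cap_1_c",p)[:8]:
        P=at_z(p,q["at"],.0115);print(c,"net",round(q["p"],2),np.round(q["at"]),(1000*(P-[.563,-.0615,0])).round()[:2])
E
python3 caps2.py
```

```text
time: 18.3
eef_pos: [0.5642, -0.0176, 0.0884]
tool_rot: [[-0.017, 1.0, 0.0], [1.0, 0.017, -0.0], [-0.0, 0.0, -1.0]]
wrist_force: [0.1, -0.1, -2.4]
opening: 0.126
grasp_force: 59.1
time: 18.8
eef_pos: [0.5648, -0.0544, 0.0883]
tool_rot: [[-0.016, 1.0, 0.0], [1.0, 0.016, -0.0], [-0.0, 0.0, -1.0]]
wrist_force: [0.1, -0.1, -2.2]
opening: 0.131
grasp_force: 59.1
time: 19.3
eef_pos: [0.5633, -0.0368, 0.1005]
tool_rot: [[-0.017, 1.0, -0.003], [1.0, 0.017, 0.001], [0.001, -0.003, -1.0]]
wrist_force: [-0.8, 0.7, -3.0]
opening: 0.127
grasp_force: 59.1
time: 19.8
eef_pos: [0.5636, 0.0444, 0.1327]
tool_rot: [[-0.019, 1.0, 0.002], [1.0, 0.019, 0.0], [0.0, 0.002, -1.0]]
wrist_force: [-0.6, -0.3, -2.5]
opening: 0.128
grasp_force: 59.1
time: 20.3
eef_pos: [0.5629, 0.0577, 0.131]
tool_rot: [[0.521, 0.854, -0.001], [0.854, -0.521, -0.0], [-0.001, -0.001, -1.0]]
wrist_force: [0.8, 0.4, -1.5]
opening: 0.135
grasp_force: 59.1
time: 20.8
eef_pos: [0.5629, 0.0576, 0.131]
tool_rot: [[0.912, 0.41, -0.001], [0.41, -0.912, -0.0], [-0.001, -0.0, -1.0]]
wrist_force: [-0.3, -0.6, -2.6]
opening: 0.128
grasp_force: 59.1
time: 21.3
eef_pos: [0.5629, 0.0576, 0.131]
tool_rot: [[1.0, 0.018, -0.001], [0.018, -1.0, -0.0], [-0.001, 0.0, -1.0]]
wrist_force: [-0.0, 1.3, -2.3]
opening: 0.128
grasp_force: 59.1
wrist blob area 213 wh 19 16 tray x,y mm -70 86
wrist blob area 573 wh 24 45 tray x,y mm -34 -68
wrist blob area 197 wh 21 13 tray x,y mm 39 -85
wrist net 0.45 [454. 223.] [-30. -55.]
top blob area 9815 wh 157 165 tray x,y mm 13 -37
top blob area 205 wh 82 3 tray x,y mm -39 83
top blob area 4124 wh 157 41 tray x,y mm 7 113
```

All three swept caps are now well inside the far field (tray y about -57, -79 and -85 mm). Next I'll throw the rear three out over the near field with a short run and a sharp reversal.

```bash
python3 -m creep '[[0,-1,0,0,0],[0,-1.5,0,0,0],[0,-1.2,0,0,0],[0,-0.6,0,0,0],[0,-0.3,0,0,0]]'
python3 -m creep '[[0,4,0,0,0],[0,5,0,0,0],[0,-5,0,0,0],[0,-4,0,0,0],[0,-0.6,-1,0,0]]'
python3 -m creep '[[0,0,-1,0,0],[0,0,0,0,0],[0,0,0,0,0]]'
python3 caps2.py
```

```text
time: 22.0
eef_pos: [0.5623, 0.1047, 0.1312]
tool_rot: [[1.0, 0.02, -0.0], [0.02, -1.0, -0.0], [-0.0, 0.0, -1.0]]
wrist_force: [-0.1, 0.5, -1.7]
opening: 0.129
grasp_force: 59.1
time: 22.5
eef_pos: [0.5609, 0.1109, 0.1399]
tool_rot: [[1.0, 0.017, -0.004], [0.017, -1.0, 0.002], [-0.004, -0.002, -1.0]]
wrist_force: [0.3, -0.1, -2.7]
opening: 0.129
grasp_force: 59.7
time: 22.8
eef_pos: [0.5628, 0.109, 0.1519]
tool_rot: [[1.0, 0.018, 0.001], [0.018, -1.0, -0.001], [0.001, 0.001, -1.0]]
wrist_force: [0.1, -0.0, -3.3]
opening: 0.131
grasp_force: 59.7
wrist blob area 340 wh 24 33 tray x,y mm -33 -57
top blob area 128 wh 70 10 tray x,y mm -41 -35
top blob area 9256 wh 151 160 tray x,y mm 19 43
top blob area 619 wh 21 36 tray x,y mm -34 -68
top blob area 316 wh 22 18 tray x,y mm 40 -91
top blob area 403 wh 4 101 tray x,y mm 77 -88
top net 0.56 [372. 154.] [ 45. -85.]
```

```bash
cat > inside.py <<'E'
from h import *
p=imaging.camera("wrist")["pixels"]
m=(p.max(2)<75).astype(np.uint8)[150:285,150:350]
n,_,st,ce=cv2.connectedComponentsWithStats(m)
for i in range(1,n):
    if st[i,4]>60:print("inside blob",st[i,4],"wh",st[i,2],st[i,3],"px",(ce[i]+150).round())
E
python3 inside.py
```

```text
inside blob 97 wh 12 19 px [204. 174.]
inside blob 658 wh 34 34 px [195. 209.]
inside blob 1304 wh 43 49 px [201. 259.]
inside blob 100 wh 6 30 px [233. 274.]
inside blob 424 wh 20 31 px [289. 270.]
inside blob 82 wh 5 24 px [268. 275.]
```

The rear three are still in the pocket, since the horizontal shake did not get them up the slope. I'll toss them out instead, going forward and up and then sharply back and down.

```bash
python3 -m creep '[[0,0.2,0.6,0,0],[0,0.2,0.7,0,0],[0,0,0.4,0,0],[0,0,0,0,0],[0,0,0,0,0]]'
python3 -m creep '[[0,3.5,-3.5,0,0],[0,-3.5,3.5,0,0],[0,-0.6,0,0,0],[0,0,0,0,0],[0,0,0,0,0]]'
python3 -m creep '[[0,0,0,0,0],[0,0,0,0,0],[0,0,0,0,0]]'
python3 inside.py; python3 caps2.py
```

```text
time: 23.55
eef_pos: [0.5622, 0.1054, 0.1339]
tool_rot: [[1.0, 0.018, -0.001], [0.018, -1.0, 0.0], [-0.001, -0.0, -1.0]]
wrist_force: [-0.0, 0.6, -1.6]
opening: 0.132
grasp_force: 59.7
time: 24.05
eef_pos: [0.563, 0.1114, 0.1351]
tool_rot: [[1.0, 0.019, 0.002], [0.019, -1.0, -0.001], [0.002, 0.001, -1.0]]
wrist_force: [0.2, -0.2, -2.2]
opening: 0.127
grasp_force: 59.8
time: 24.35
eef_pos: [0.5626, 0.1112, 0.1348]
tool_rot: [[1.0, 0.018, 0.001], [0.018, -1.0, -0.0], [0.001, 0.0, -1.0]]
wrist_force: [-0.6, -0.2, -2.1]
opening: 0.131
grasp_force: 59.8
inside blob 75 wh 15 21 px [301. 173.]
inside blob 169 wh 33 17 px [292. 207.]
inside blob 115 wh 25 10 px [293. 233.]
inside blob 464 wh 21 31 px [211. 270.]
inside blob 434 wh 21 31 px [289. 270.]
inside blob 95 wh 6 29 px [233. 274.]
inside blob 85 wh 5 24 px [268. 275.]
wrist blob area 205 wh 21 18 tray x,y mm -32 -48
top blob area 8379 wh 147 149 tray x,y mm 17 49
top blob area 652 wh 21 39 tray x,y mm -34 -67
top blob area 317 wh 22 17 tray x,y mm 40 -91
top blob area 452 wh 4 115 tray x,y mm 77 -82
top net 0.47 [372. 153.] [ 46. -85.]
```

All three rear caps are now on the front floor (columns about 295). I'll move gently to the near field and repeat the pull-back that worked for the first three.

```bash
python3 -m creep '[[0,0.3,0,0,0],[0,0.6,0,0,0],[0,0.9,0,0,0],[0,1.1,0.1,0,0],[0,1.2,0.1,0,0]]'
python3 -m creep '[[0,1.2,0.1,0,0],[0,1.2,0.1,0,0],[0,1.2,0,0,0],[0,1.2,0,0,0],[0,1.2,0,0,0]]'
python3 -m creep '[[0,1.2,0,0,0],[0,1,0,0,0],[0,0.8,0,0,0],[0,0.6,0,0,0],[0,0.4,0,0,0]]'
python3 -m creep '[[0,0,0,0,0],[0,0,0,0,0]]'
python3 inside.py
```

```text
time: 25.1
eef_pos: [0.563, 0.0692, 0.1322]
tool_rot: [[1.0, 0.018, 0.0], [0.018, -1.0, -0.0], [0.0, 0.0, -1.0]]
wrist_force: [0.1, -0.1, -2.5]
opening: 0.129
grasp_force: 59.9
time: 25.6
eef_pos: [0.5642, 0.0093, 0.1304]
tool_rot: [[1.0, 0.018, 0.0], [0.018, -1.0, -0.0], [0.0, 0.0, -1.0]]
wrist_force: [-0.4, -0.9, -1.5]
opening: 0.129
grasp_force: 59.8
time: 26.1
eef_pos: [0.5648, -0.0301, 0.1303]
tool_rot: [[1.0, 0.018, 0.0], [0.018, -1.0, 0.0], [0.0, -0.0, -1.0]]
wrist_force: [0.3, 0.8, -3.5]
opening: 0.13
grasp_force: 59.8
time: 26.3
eef_pos: [0.5648, -0.0294, 0.1303]
tool_rot: [[1.0, 0.018, -0.0], [0.018, -1.0, 0.0], [-0.0, -0.0, -1.0]]
wrist_force: [-0.6, -0.4, -2.0]
opening: 0.13
grasp_force: 59.8
inside blob 96 wh 7 21 px [346. 225.]
inside blob 433 wh 21 30 px [211. 271.]
inside blob 390 wh 20 30 px [289. 271.]
inside blob 67 wh 5 24 px [233. 276.]
```

```bash
python3 caps2.py
python3 - <<'E'
from h import *
p=imaging.camera("wrist")
for q in nets.landmark_of("cap_1_c",p)+nets.outline_of("cap_1_c",p):print(round(q["p"],2),q.get("at"),q.get("box"))
g=cv2.resize(p["pixels"][140:300,150:470],(80,40),interpolation=cv2.INTER_AREA).astype(int)
def ch(c):
    r,gg,b=c
    if max(c)<80:return '#'
    if gg>r+40:return 'g'
    if b>r+30:return 'b'
    if r>b+60:return 'o'
    return 'w' if min(c)>150 else '.'
print("\n".join("".join(ch(c) for c in row) for row in g))
E
```

```text
wrist blob area 201 wh 20 14 tray x,y mm -69 -1
wrist blob area 229 wh 20 16 tray x,y mm -69 64
wrist blob area 507 wh 25 39 tray x,y mm -34 -67
wrist blob area 318 wh 20 18 tray x,y mm 39 -90
wrist net 0.91 [410. 139.] [ 41. -91.]
top blob area 8973 wh 157 109 tray x,y mm 14 -14
top blob area 188 wh 20 11 tray x,y mm -34 -80
top blob area 279 wh 108 14 tray x,y mm 26 -67
top blob area 538 wh 29 38 tray x,y mm 35 -95
top blob area 805 wh 32 53 tray x,y mm 59 -112
top blob area 469 wh 6 125 tray x,y mm 77 75
top net 0.39 [374. 183.] [-40. -84.]
0.74 [409.4, 143.2] None
0.54 [198.8, 128.6] None
0.67 None [396.0, 123.1, 422.1, 153.9]
gggggooooooooooooooooooooooooooooooo.........ggggggggggggggggg#####.ggggggggggg#
ggggooooooooooooooooooo....ooooooooooooooooooo.ggggggggggggggg#####gggggggggggg#
gggooooooooooooooooooooooooooooooooooooooooooooogggggggggggggg#####ggggggggggg##
gooooooooooooooooooooooooooooooooooooooooooooooooggggggggggggggggggggggggggggg##
oooooooooooooooooooooooooooooooooooooooooooooooooooggggggggggggggggggggggggggg#b
oooooooooooooooooooooooooooooooooooooooooooooooooooggggg
[... 2078 characters left out ...]
o....###oooooooooggggggggggggggggggggggggggggbbb.bgg
ggoooooooooooo###...#oooooooo....###oooooooooggggggggggggggggggggggggggggbbb.bgg
ggooooooooooo####...#oooooooo#...####ooooooooggggggggggggggggggggggggggbbbbb.bgb
##ooooooooooo####...#oooooooo#...####oooooooo.bbbbbbbbbbbbbbbbbbbbbbbbbbbbbb.bgb
##ooooooooooo####...#oooooooo#....###oooooooobbbbbbbbbbbbbbbbbbbbbbbbbbbbb..bbgw
##.ooooooooo######..#oooooooo#...#####ooooooo#bbbbbbbbbbbbbbbbbbbbbbbbbbbbb.bggw
##.oooooooo########.#oooooooo#.########oooooo.bbbbbbbbbbbbbbbbbbbbbbbbbbbbbbbgbw
###oooooooo##########oooooooo#.########ooooooobbbbbbggggggggggggggggggggggggggbw
#####ooooo###########oooooooo###########oooooo######bgggggggggggggggggggbbbbbbww
```

Run:
```python
from h import *
p=imaging.camera("wrist")
P=at_z(p,(199,129),.0115);print((1000*(P-[.563,-.0615,0])).round())
g=cv2.resize(p["pixels"][80:160,50:350],(75,20),interpolation=cv2.INTER_AREA).astype(int)
def ch(c):
    r,gg,b=c
    if max(c)<80:return '#'
    if gg>r+40:return 'g'
    if b>r+30:return 'b'
    if r>b+60:return 'o'
    return 'w' if min(c)>150 else '.'
print("\n".join("".join(ch(c) for c in row) for row in g))
```

```text
[45. 71. 12.]
wwwwwwwwbggggggggggggggggggggggggggggggggggggggggggggggggggbbbbbbbbbggggggg
wwwwwwwwgggggggggggggggggggggggggggggggggggggggggggggggggggbbbbbbbbbbgggggg
wwwwwwwwggggggggggggggggggggggggggggggggggggggggggbbbbbbbbbbbbbbbbbbbbbbbbg
wwwwwwwwggbbbb.ggggggggggggggggggggggggggggggggggggwwwwwwwwwwwwwwwwwww.gggg
wwwwwwwwbggbbbbggggggggggggggggggggggggggggggggggggwwwwwwwwwwwwwwwwwwwwgggg
wwwwwwwwbggbbbbggggggggggggggggggggggggggggggggggggwwwwwwwwwwwwwwwwwwwggggg
wwwwwwwwbggbbbbggggggggggggggggggggggggggggggggggggwwwwwwwwwwwwwwwwwwwggggg
wwwwwwwwbggbbbbggggggggggggggggggggggggggggggggggggwwwwwwwwwwwwwwwwwwwggggg
wwwwwwwwwggbbbbgggggggggggggggggggggg.gggggggggggggwwwwwwwwwwwwwwwwwwwggggg
wwwwwwwwwggbbbbgggggggggggggggggggg....#gggggggggggwwwwwwwwwwwwwwwwwwwggggg
wwwwwwwwwggbbbbggggggggggggggggggg.......ggggggggggwwwwwwwwwwwwwwwwwwwggggg
wwwwwwwwwggbbbbggggggggggggggggggg.......ggggggggggwwwwwwwwwwwwwwwwwwwggggg
wwwwwwwwwgggbbbggggggggggggggggggg.......ggggggggggwwwwwwwwwwwwwwwwwwwggggg
wwwwwwwwwbggbbbgggggggggggggggggggg.....gggggggggggwwwwwwwwwwwwwwwwwwwggggg
wwwwwwwwwbggbbbbggggggggggggggggggg.....gggggggggggwwwwwwwwwwwwwwwwwwwggggg
wwwwwwwwwbggbbbbggggggggggggggooooooooooooooooooooooooooooooooo.......ggggg
wwwwwwwwwwggbbbbgggggggggggggooooooooooooooooooo....ooooooooooooooooooo.ggg
wwwwwwwwwwggbbbbggggggggggggooooooooooooooooooooooooooooooooooooooooooooogg
wwwwwwwwwwggbbbbggggggggggoooooooooooooooooooooooooooooooooooooooooooooooog
wwwwwwwwwwggbbbbgggggggggoooooooooooooooooooooooooooooooooooooooooooooooooo
```

One rear cap already lies in the near field at tray (45,71) mm, and two are on the front floor. I'll nudge back slightly, then pull back.

```bash
python3 -m creep '[[0,-0.3,0,0,0],[0,-0.4,0,0,0],[0,-0.1,0,0,0],[0,0,0,0,0]]'
python3 -m creep '[[0,-5,0,0,0],[0,-5,0,0,0],[0,-2.3,0,0,0],[0,-0.7,0,0,0],[0,0,0,0,0]]'
python3 -m creep '[[0,0,-2,0,0],[0,0,-4,0,0],[0,0,-4,0,0],[0,-1,-2,0,0],[0,-3,0,0,0]]'
python3 -m creep '[[0,-4,0,0,0],[0,-4,0,0,0],[0,-4,0,0,0],[0,-2,0,0,0],[0,0,0,0,0]]'
cat > asc.py <<'E'
from h import *
import sys
c,x0,y0,x1,y1,s=sys.argv[1],*map(int,sys.argv[2:])
p=imaging.camera(c)
g=cv2.resize(p["pixels"][y0:y1,x0:x1],((x1-x0)//s,(y1-y0)//s),interpolation=cv2.INTER_AREA).astype(int)
def ch(c):
    r,gg,b=c
    if max(c)<80:return '#'
    if gg>r+40:return 'g'
    if b>r+30:return 'b'
    if r>b+60:return 'o'
    return 'w' if min(c)>150 else '.'
print("\n".join("".join(ch(c) for c in row) for row in g))
E
python3 caps2.py; python3 asc.py top 285 130 405 210 2;python3 asc.py wrist 140 140 360 300 4
```

```text
time: 27.15
eef_pos: [0.5646, -0.0213, 0.1303]
tool_rot: [[1.0, 0.018, -0.0], [0.018, -1.0, 0.0], [-0.0, -0.0, -1.0]]
wrist_force: [-0.2, 0.4, -1.8]
opening: 0.131
grasp_force: 59.9
time: 27.65
eef_pos: [0.5623, 0.1091, 0.1303]
tool_rot: [[1.0, 0.02, 0.0], [0.02, -1.0, -0.0], [0.0, 0.0, -1.0]]
wrist_force: [0.7, -0.1, -2.0]
opening: 0.13
grasp_force: 60.0
time: 28.15
eef_pos: [0.5654, 0.145, 0.2558]
tool_rot: [[1.0, 0.012, 0.01], [0.012, -1.0, -0.001], [0.01, 0.001, -1.0]]
wrist_force: [0.6, 0.6, -2.0]
opening: 0.133
grasp_force: 60.1
time: 28.65
eef_pos: [0.5593, 0.2895, 0.25]
tool_rot: [[1.0, 0.02, -0.0], [0.02, -1.0, 0.0], [-0.0, -0.0, -1.0]]
wrist_force: [0.6, 0.9, -1.7]
opening: 0.132
grasp_force: 60.0
wrist blob area 183 wh 20 16 tray x,y mm 30 62
wrist blob area 131 wh 19 13 tray x,y mm 48 79
top blob area 669 wh 21 39 tray x,y mm -34 -67
top blob area 280 wh 20 19 tray x,y mm 1 90
top blob area 271 wh 20 20 tray x,y mm 27 54
top blob area 331 wh 23 18 tray x,y mm 40 -91
top blob area 322 wh 21 21 tray x,y mm 47 69
top blob area 1127 wh 6 272 tray x,y mm 76 -1
top net 0.52 [37
[... 4000 characters left out ...]
ooooo..oooooooooooooo.wwwwww
www.ooooooooooooooooo..ooooooooo...ooooooooooooowwwwwww
wwwwooooooooooooo###...ooooooooo......oooooooooowwwwwww
wwwwooooooooooooo###...ooooooooo....#.oooooooooowwwwwww
wwwwoooooooooooo####...ooooooooo....#..ooooooooowwwwwww
wwwwoooooooooooo####...ooooooooo....###ooooooooowwwwwww
wwwwwooooooooooo####...#oooooooo....###ooooooooowwwwwww
wwwwwoooooooooo#####...#oooooooo....###ooooooooowwwwwww
wwwwwoooooooooo####....#oooooooo#...####oooooooowwwwwww
wwwwwoooooooooo#####...#oooooooo....####oooooooowwwwwww
wwwwwooooooooo#######..#oooooooo..#######ooooooowwwooo.
www..oooooooo#########.#oooooooo##########ooooooow.....
.######oooooo###########oooooooo##########oooooo.#####.
```

All six caps are in the tray, three per green field, and the shaker is empty. I'll set it down at its original spot.

```bash
python3 -m creep '[[-2,-3,0,0,0],[-2,-3,0,0,0],[-2,-3,0,0,0],[-1.5,-1.8,0,0,0],[-0.5,-0.7,2,0,0]]'
python3 -m creep '[[0,0,3,0,0],[0,0,3,0,0],[0,0,3,0,0],[0,0,2,0,0],[0,0,1.4,0,0]]'
python3 -m creep '[[0,0,1,0,0],[0,0,0.7,0,0],[0,0,0.4,0,0],[0,0,0.2,0,0],[0,0,0,0,0]]'
```

```text
time: 29.45
eef_pos: [0.4778, 0.4043, 0.2341]
tool_rot: [[1.0, 0.019, 0.006], [0.019, -1.0, 0.005], [0.006, -0.005, -1.0]]
wrist_force: [1.6, 0.2, -2.1]
opening: 0.127
grasp_force: 60.0
time: 29.95
eef_pos: [0.4766, 0.4003, 0.1042]
tool_rot: [[1.0, 0.016, -0.002], [0.016, -1.0, -0.002], [-0.002, 0.002, -1.0]]
wrist_force: [-0.3, 0.6, -2.3]
opening: 0.129
grasp_force: 60.0
time: 30.45
eef_pos: [0.4775, 0.4022, 0.0838]
tool_rot: [[1.0, 0.018, 0.001], [0.018, -1.0, 0.001], [0.001, -0.001, -1.0]]
wrist_force: [0.9, 0.5, -1.4]
opening: 0.132
grasp_force: 60.0
```

```bash
python3 -m creep '[[0,0,0.2,0,0],[0,0,0.1,0,0],[0,0,0,0,0.2],[0,0,0,0,0.4],[0,0,0,0,0.7]]'
python3 -m creep '[[0,0,0,0,1],[0,0,0,0,1],[0,0,0,0,1],[0,0,-1,0,1],[0,0,-3,0,1]]'
python3 -m creep '[[0,0,-4,0,1],[0,0,-5,0,1],[0,0,-3,0,1],[0,0,-1,0,1],[0,0,0,0,1]]'
python3 - <<'E'
from h import *
for c in("top","wrist","scene"):
    p=imaging.camera(c)
    for n in("shaker_grip","spare_grip"):
        for q in nets.landmark_of(n,p)[:1]:print(c,n,round(q["p"],2),at_z(p,q["at"],.1).round(3))
E
python3 caps2.py | grep top; python3 asc.py wrist 140 100 360 280 5
```

```text
time: 30.95
eef_pos: [0.4773, 0.4021, 0.0807]
tool_rot: [[1.0, 0.018, 0.001], [0.018, -1.0, 0.0], [0.001, -0.0, -1.0]]
wrist_force: [-0.0, 0.5, -0.3]
opening: 0.533
grasp_force: 0.0
time: 31.45
eef_pos: [0.4746, 0.4002, 0.1174]
tool_rot: [[1.0, 0.018, -0.007], [0.018, -1.0, -0.004], [-0.007, 0.004, -1.0]]
wrist_force: [0.2, -0.4, -0.3]
opening: 1.0
grasp_force: 0.0
time: 31.95
eef_pos: [0.4781, 0.4025, 0.253]
tool_rot: [[1.0, 0.018, 0.004], [0.018, -1.0, 0.003], [0.004, -0.003, -1.0]]
wrist_force: [0.0, 0.6, 0.4]
opening: 1.002
grasp_force: 0.0
top shaker_grip 0.66 [0.474 0.398 0.1  ]
top spare_grip 0.59 [0.516 0.233 0.1  ]
wrist shaker_grip 0.97 [0.475 0.403 0.1  ]
wrist spare_grip 0.8 [0.514 0.234 0.1  ]
scene shaker_grip 0.56 [0.473 0.403 0.1  ]
scene spare_grip 0.75 [0.508 0.229 0.1  ]
top blob area 649 wh 21 39 tray x,y mm -34 -67
top blob area 199 wh 19 19 tray x,y mm 0 91
top blob area 179 wh 18 19 tray x,y mm 26 56
top blob area 314 wh 22 17 tray x,y mm 40 -91
top blob area 201 wh 18 21 tray x,y mm 45 70
top blob area 992 wh 6 272 tray x,y mm 77 -2
top net 0.61 [372. 155.] [ 
[... 929 characters left out ...]
ooooooooooooowwwwwwwwwwww
www.........oooooooooooooooooooowwwwwwwwwwww
ww..................oooooooooooowwwwwwwwwwww
....................ooooowwwwwwwwwwwwwwwwwww
....................ooooowwwwwwwwwwwwwwwwwww
....................ooooowwwwwwwwwwwwwwwwwww
...................oooooowwwwwwwwwwwwwwwwwww
........................ww.wwwwwwwwwwwwwwwww
w................w......wwwwwwwwwwwwwwwwwwww
...................................wwwwwwwww
............................................
..................................#...######
##................................##########
##................................##########
##................................##########
##................................##########
```

```bash
python3 -c "
from cell import job_done
print(job_done())"
```

```text
the job is handed in; nothing more can be done
None
```

The job is handed in: all six caps lie in the tray, three in each green field, the empty orange shaker stands released at its old spot beside the tray, and the grey shaker was not moved (no verdict came back).

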